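# Put the objectives away in their can bases

## Task

Put the four microscope objectives away: stand each one, front lens up, on the felt of the can base of its own size, the smallest in the smallest base and so on up to the largest in the largest. Keep them upright, set them down gently rather than dropping them, and leave the eyepiece and the prism cell where they stand.

Things in the scene. Friction and masses are not known exactly. Their poses are not given: they have to be found in the camera images.
- obj_1: The smallest of the four microscope objectives: a round bright steel barrel standing upright on the bench, short brass thread end down, steel nose with a small dark front lens up. 24 mm diameter, 44 mm tall in all. Thread 20 mm diameter from 0 to 5 mm, parallel barrel (grip here) 24 mm diameter from 5 to 34 mm above the underside, narrower nose above that. Loose, about 70 g. Origin: centre of the underside; z axis points up along the barrel.
- obj_2: The second smallest of the four microscope objectives: a round bright steel barrel standing upright on the bench, short brass thread end down, steel nose with a small dark front lens up. 33 mm diameter, 55 mm tall in all. Thread 29 mm diameter from 0 to 5 mm, parallel barrel (grip here) 33 mm diameter from 5 to 40 mm above the underside, narrower nose above that. Loose, about 140 g. Origin: centre of the underside; z axis points up along the barrel.
- obj_3: The second largest of the four microscope objectives: a round bright steel barrel standing upright on the bench, short brass thread end down, steel nose with a small dark front lens up. 42 mm diameter, 66 mm tall in all. Thread 38 mm diameter from 0 to 5 mm, parallel barrel (grip here) 42 mm diameter from 5 to 46 mm above the underside, narrower nose above that. Loose, about 260 g. Origin: centre of the underside; z axis points up along the barrel.
- obj_4: The largest of the four microscope objectives: a round bright steel barrel standing upright on the bench, short brass thread end down, steel nose with a small dark front lens up. 52 mm diameter, 77 mm tall in all. Thread 48 mm diameter from 0 to 5 mm, parallel barrel (grip here) 52 mm diameter from 5 to 52 mm above the underside, narrower nose above that. Loose, about 420 g. Origin: centre of the underside; z axis points up along the barrel.
- can_1: The smallest of the four open can bases (the bottoms of screw-top storage cans): a shallow round black ribbed cup with a grey felt floor, for the smallest objective. 43 mm outside diameter, 37 mm bore, 16 mm high, wall 3 mm, floor 4 mm thick, so an objective stands 12 mm deep in it. The barrel can be held more than 12 mm above its underside to keep the fingers over the rim. Loose on the bench, 80 g. Origin: centre of the underside; z up.
- can_2: The second smallest of the four open can bases (the bottoms of screw-top storage cans): a shallow round black ribbed cup with a grey felt floor, for the second smallest objective. 52 mm outside diameter, 46 mm bore, 16 mm high, wall 3 mm, floor 4 mm thick, so an objective stands 12 mm deep in it. The barrel can be held more than 12 mm above its underside to keep the fingers over the rim. Loose on the bench, 100 g. Origin: centre of the underside; z up.
- can_3: The second largest of the four open can bases (the bottoms of screw-top storage cans): a shallow round black ribbed cup with a grey felt floor, for the second largest objective. 61 mm outside diameter, 55 mm bore, 16 mm high, wall 3 mm, floor 4 mm thick, so an objective stands 12 mm deep in it. The barrel can be held more than 12 mm above its underside to keep the fingers over the rim. Loose on the bench, 120 g. Origin: centre of the underside; z up.
- can_4: The largest of the four open can bases (the bottoms of screw-top storage cans): a shallow round black ribbed cup with a grey felt floor, for the largest objective. 71 mm outside diameter, 65 mm bore, 16 mm high, wall 3 mm, floor 4 mm thick, so an objective stands 12 mm deep in it. The barrel can be held more than 12 mm above its underside to keep the fingers over the rim. Loose on the bench, 140 g. Origin: centre of the underside; z up.
- eyepiece: An eyepiece, to be left alone: steel sleeve 30 mm diameter and 30 mm high below, wide black ribbed head 42 mm diameter with a black rubber eyecup above, 62 mm tall, standing on its sleeve. No thread and no pointed nose. Loose. Origin: centre of the underside; z up.
- prism_cell: A glass prism in a square black cell with small brass screws, to be left alone: 46 x 46 mm, 40 mm tall. Loose. Origin: centre of the underside; z up, x and y along its sides. (Nothing else that stands between the listed things is taller than 12 mm: a small gear, a toothed bar and a small screwdriver lie flat there; higher things stand beyond them, at the back and sides of the bench.)
Mind the look-alikes: they are no part of the job. What is shaped like the obj_4 but green or red is not meant.

How it is judged (in metres and radians):
At the end, for the whole second after the job is handed in: Each objective stands upright (0.12 rad), released, on the floor of the base of its own size, within 10 mm of its centre, underside 1 to 8 mm above the base's; bases level on the bench; all at rest; eyepiece and prism cell within 20 mm of their starts (horizontal distance between obj_1 and can_1 below 0.01 m and z of obj_1 in the frame of can_1 between 0.001 and 0.008 m and angle between each of obj_1, obj_2, obj_3, obj_4's own z axis and vertical below 0.12 rad and angle between each of can_1, can_2, can_3, can_4's own z axis and vertical below 0.08 rad and height (world z) of each of can_1, can_2, can_3, can_4 below 0.004 m and linear speed of each of obj_1, can_1, obj_2, can_2, obj_3, can_3, obj_4, can_4 below 0.02 m/s and horizontal distance between obj_2 and can_2 below 0.01 m and z of obj_2 in the frame of can_2 between 0.001 and 0.008 m and horizontal distance between obj_3 and can_3 below 0.01 m and z of obj_3 in the frame of can_3 between 0.001 and 0.008 m and horizontal distance between obj_4 and can_4 below 0.01 m and z of obj_4 in the frame of can_4 between 0.001 and 0.008 m and distance of each of eyepiece, prism_cell from where it was at the start of the episode below 0.02 m); the robot touches nothing.
It fails at once if an objective is dropped or knocked flying (it moves faster than 0.6 m/s while the fingers do not hold it) ((linear speed of obj_1 above 0.6 m/s and contact force between the fingers and obj_1 below 0.05 N) or (linear speed of obj_2 above 0.6 m/s and contact force between the fingers and obj_2 below 0.05 N) or (linear speed of obj_3 above 0.6 m/s and contact force between the fingers and obj_3 below 0.05 N) or (linear speed of obj_4 above 0.6 m/s and contact force between the fingers and obj_4 below 0.05 N)).
It fails at once if an objective is tipped over (more than 0.6 rad) (angle between any of obj_1, obj_2, obj_3, obj_4's own z axis and vertical above 0.6 rad).
It fails at once if the eyepiece or the prism cell is disturbed (moved more than 20 mm) (distance of any of eyepiece, prism_cell from where it was at the start of the episode above 0.02 m).
It also fails if it takes over 115 s, if anything falls off the work surface, if the arm or the gripper's body presses on something with over 40 N, if the wrist force passes 120 N, or if a joint passes its speed limit or range.

## Robot

A 6-joint arm with a two-finger parallel gripper is mounted at the origin on the work surface. World frame = base frame: x ahead of the robot, y to its left, z up, the work surface at z = 0. Lengths are in mm, angles in degrees, forces in N, time in s.
With the tool pointing down it reaches from about 350 to 850 mm from the base axis. Payload 8.1 kg.
Tool frame: the origin (TCP) lies between the finger pads; the fingertips stand 22 mm ahead of it and the grasp point (between the pads) lies 3 mm ahead of it (r.nose_length is the z of the fingertips in the tool frame, in mm); z points along the fingers, x is the direction in which the jaws open and shut, and the axes are right-handed (so a half turn about z gives the same grasp; the last joint's range is limited). The gripper opens to 85 mm and grips with 20 to 120 N. Pads are 22 mm wide; open, the fingers measure 114 mm over their backs; the gripper's body (76 mm by 85 mm) begins 54 mm behind the grasp point. The pads swing forward as they close: fully open they stand 13 mm farther back than shut.
Start: joints at [64.206, 7.471, 85.268, -0, 87.261, -4.893], TCP at [214.037, 560.53, 253.292] pointing down, gripper open.
Joint ranges: [-169.43, 169.43], [-51.17, 129.36], [1.28, 143.12], [-76.62, 256.62], [0, 156.53], [-152.29, 152.29]. Speed limits (degrees/s): [136.94, 136.94, 159.86, 180, 180, 180].

## Interface

Orientations are given as [roll, pitch, yaw] about the fixed x, y, z axes, in that order (R = Rz(yaw) Ry(pitch) Rx(roll)).
In Python, from bench import r gives the robot as it stands.
- The arm moves only by the shell command python3 -m jog 'ROWS' [FORCE]. ROWS is JSON, a list of rows, each a list of 5 numbers: the shift along the tool's x, y, z in m, then the turn about the tool's z in degrees, then the opening in per cent of the stroke, from 0 (shut) to 100 (fully open). A call has 1 to 8 rows; each row is the pose to reach, as a shift and turn from the pose measured when the call began, along the tool's axes at that moment; what a row does not reach only later rows make up. A row lasts 1/10 s, in which the tool goes at most 50 mm and 8.59 degrees, less where a joint would pass 70% of its speed; a pose out of reach is approached as far as the arm can. A call with a gripper value outside its range is refused whole. The fingers move at their own pace and stop on an object; FORCE is the grip in N (left out, the last holds). Time passes only in rows, so rows that repeat a pose let the fingers close. It gives the time, the measured TCP pose, the force and the opening at its end, in the units of the state.
- r.sense(): the state, without advancing time (a new reading comes with each control period).
- r.snapshot(name): name is "scene" or "top" or "wrist"; returns a dict with "image" (400x640x3 uint8, red, green, blue), "K" (3x3 intrinsics, pixels), "T" (4x4, takes a point from camera to world coordinates); the wrist camera has in their place "tool_from_camera" (4x4, takes a point from camera to tool coordinates, whose origin is the TCP and whose axes are the tool frame's). Camera axes: x right, y down, z forward; pixel columns grow to the right and rows downward; lengths in mm; the calibration is good to about 2 mm. A picture is of the moment at which its call begins: read the wrist's pose just before it. There is no depth.
- r.hand_in(): hands the job in, once; it reports no verdict.
Trained networks look in a picture, given as the dict that the camera call returned (one of the last four; its "shot" number tells which), for a name from the list of things; names that differ only in an ending like _2 or _b are one class to them, and where a whole thing is asked for, a point or a joint stands for the part that bears it (a point fixed in the world has none). Each returns a list of dicts, best first, with "conf" (0 to 1); they miss things now and then, are a little off and sometimes report something else, mostly with a low value. They report only what shows in the picture. A call takes as long as a camera call. They do not tell look-alikes from the thing itself.
- r.search_frame(picture, label): "bbox" ([left, top, right, bottom] in pixels, round what is visible of it).
- r.pinpoint(picture, label): "uv" ([column, row] in pixels: a listed point, or the origin of a listed thing).
The state is a dict: "time": time; "joint_pos": joint angles; "qd": joint speeds; "joint_efforts": joint torques, N m; "tool_pos": TCP position; "tcp_rot": TCP orientation; "ft_force": force on the tool from outside, world axes, zero at the start; "wrist_torque": the same for the moment, N m; "finger_gap": finger opening in mm.
Only numpy, scipy, OpenCV 4.12 (cv2) and the standard library are available. Lean on these libraries where they do the work, as an engineer would, in place of code of your own. Each camera call takes 0.05 s, during which the arm holds its last target. There are 200 camera calls.

## Working session

There is one attempt and no reset: what is moved stays moved. The work goes in short steps, Python scripts to look and compute and a shell command to move; the robot and the scene stay as the last step left them, time stands still between calls to the robot, and variables do not carry over. Pictures are saved under pics/ and viewed, about 12 in all and at most 16, crops included, and the job is handed in when it is done.

```bash
mkdir -p pics; ls; python3 - <<'E'
from bench import r
import cv2
print(r.sense())
for n in("scene","top"):
    p=r.snapshot(n); cv2.imwrite(f"pics/{n}0.png",p["image"][...,::-1]); print(n,p["K"],p["T"])
    for l in("obj_1","can_1","eyepiece","prism_cell"):
        for d in r.pinpoint(p,l): print(l,[round(x) for x in d["uv"]],round(d["conf"],2))
E
```

```text
pics
{'time': 0.0, 'joint_pos': array([ 6.42071026e+01,  7.51423127e+00,  8.53282939e+01,  2.49787175e-03,
        8.72612343e+01, -4.89382762e+00]), 'qd': array([ 0.12873015,  0.04471058,  0.06602821, -0.02340564, -0.00530481,
        0.01642696]), 'joint_efforts': array([ 5.42020134e-04, -5.69382405e+01, -5.00562286e+01, -2.60249553e-04,
        1.43682034e-02,  3.41125690e-05]), 'tool_pos': array([213.78939784, 560.0876889 , 252.26297464]), 'tcp_rot': array([-1.79988663e+02,  1.03168374e-01,  6.91008188e+01]), 'ft_force': array([ 0.31001563,  0.99546669, -0.74387252]), 'wrist_torque': array([-0.0005546 , -0.01742775, -0.02538782]), 'finger_gap': 85.26030262696361}
scene [[462.20166799   0.         314.7504141 ]
 [  0.         462.20166799 201.32138377]
 [  0.           0.           1.        ]] [[-1.54564058e-01  5.93643405e-01 -7.89745187e-01  1.46261841e+03]
 [ 9.87962728e-01  9.79614550e-02 -1.19721346e-01  1.60372038e+02]
 [ 6.29280014e-03 -7.98743426e-01 -6.01638878e-01  7.93483417e+02]
 [ 0.00000000e+00  0.00000000e+00  0.00000000e+00  1.00000000e+00]]
obj_1 [295, 185] 0.89

[... 284 characters left out ...]
37389   0.         327.23831838]
 [  0.         472.33037389 201.27692491]
 [  0.           0.           1.        ]] [[ 9.55260213e-03 -9.96314691e-01  8.52395679e-02  3.64072587e+02]
 [-9.99943793e-01 -9.90985899e-03 -3.76905819e-03 -1.47100601e+01]
 [ 4.59988014e-03 -8.51987725e-02 -9.96353356e-01  1.47021293e+03]
 [ 0.00000000e+00  0.00000000e+00  0.00000000e+00  1.00000000e+00]]
obj_1 [327, 217] 0.78
obj_1 [386, 238] 0.69
obj_1 [344, 253] 0.66
obj_1 [411, 243] 0.64
obj_1 [459, 198] 0.53
obj_1 [355, 186] 0.51
obj_1 [352, 220] 0.5
obj_1 [182, 194] 0.45
can_1 [223, 242] 0.81
can_1 [413, 167] 0.57
can_1 [353, 143] 0.56
can_1 [237, 156] 0.46
eyepiece [276, 219] 0.6
prism_cell [291, 147] 0.65
```

```bash
cat > h.py <<'E'
from bench import r
import cv2, numpy as np
from scipy.spatial.transform import Rotation as R
def ground(p,uv,z=0,T=None):
    T=p["T"] if T is None else T
    d=T[:3,:3]@np.linalg.inv(p["K"])@[uv[0],uv[1],1]
    return T[:3,3]+d*(z-T[2,3])/d[2]
def toolT(s):
    T=np.eye(4); T[:3,:3]=R.from_euler('xyz',s["tcp_rot"],degrees=True).as_matrix(); T[:3,3]=s["tool_pos"]; return T
def wrist():
    s=r.sense(); p=r.snapshot("wrist"); p["T"]=toolT(s)@p["tool_from_camera"]; return p
E
python3 - <<'E'
from h import *
for n,box in(("scene",(130,140,500,300)),("top",(150,110,500,290))):
    p=r.snapshot(n); x0,y0,x1,y1=box
    cv2.imwrite(f"pics/{n}1.png",cv2.resize(p["image"][y0:y1,x0:x1,::-1],None,fx=2.15,fy=2.15,interpolation=cv2.INTER_CUBIC))
    for l in("obj_1","can_1","eyepiece","prism_cell"):
        for d in r.pinpoint(p,l): print(n,l,np.round(d["uv"]),round(d["conf"],2),ground(p,d["uv"]).round()[:2])
p=wrist(); cv2.imwrite("pics/w1.png",p["image"][...,::-1]); print(p["tool_from_camera"].round(3),p["K"])
E
```

```text
scene obj_1 [280. 201.] 0.85 [436. -97.]
scene obj_1 [270. 226.] 0.81 [546. -99.]
scene obj_1 [311. 206.] 0.75 [444.  -5.]
scene obj_1 [257. 186.] 0.7 [ 373. -178.]
scene obj_1 [469. 238.] 0.61 [511. 420.]
scene obj_1 [297. 184.] 0.57 [347. -64.]
scene obj_1 [221. 181.] 0.47 [ 365. -295.]
scene can_1 [253. 260.] 0.83 [ 679. -109.]
scene can_1 [412. 260.] 0.79 [618. 275.]
scene can_1 [422. 200.] 0.62 [367. 304.]
scene can_1 [196. 232.] 0.55 [ 603. -283.]
scene prism_cell [338. 264.] 0.83 [659.  97.]
scene prism_cell [361. 214.] 0.63 [457. 137.]
scene prism_cell [152. 206.] 0.29 [ 518. -445.]
top obj_1 [353. 219.] 0.75 [ 435. -101.]
top obj_1 [353. 186.] 0.71 [540. -99.]
top obj_1 [414. 244.] 0.65 [ 361. -291.]
top obj_1 [182. 195.] 0.65 [506. 434.]
top obj_1 [343. 253.] 0.62 [329. -69.]
top obj_1 [380. 240.] 0.54 [ 371. -185.]
top obj_1 [463. 193.] 0.52 [ 520. -444.]
top obj_1 [327. 217.] 0.49 [441. -19.]
top can_1 [236. 158.] 0.72 [624. 266.]
top can_1 [352. 144.] 0.71 [671. -97.]
top can_1 [413. 166.] 0.68 [ 606. -289.]
top can_1 [460. 199.] 0.53 [ 501. -436.]
top eyepiece [278. 217.] 0.71 [440. 132.]
top eyepiece [290. 144.] 0.36 [669.  99.]
top prism_cell [291. 147.] 0.8 [661.  95.]
[[ 1.00000e+00 -1.00000e-03 -0.00000e+00 -2.68000e-01]
 [ 1.00000e-03  9.64000e-01  2.65000e-01 -6.78780e+01]
 [-0.00000e+00 -2.65000e-01  9.64000e-01 -1.20031e+02]
 [ 0.00000e+00  0.00000e+00  0.00000e+00  1.00000e+00]] [[356.31126716   0.         320.8495319 ]
 [  0.         356.31126716 203.11912329]
 [  0.           0.           1.        ]]
```

View pics/scene1.png

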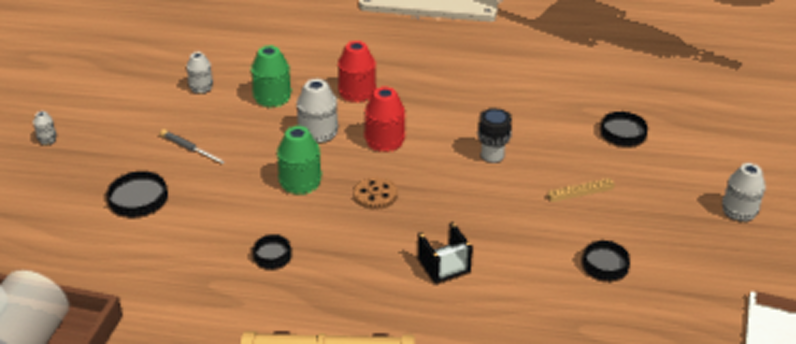

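View pics/top1.png

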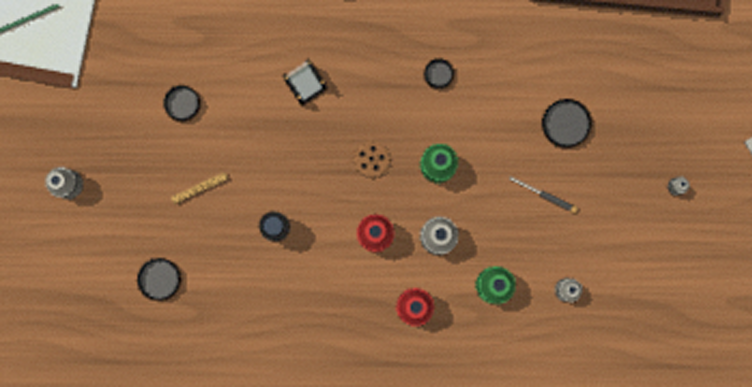

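The views show four grey steel objectives, all others being green or red look-alikes. In the top crop (x2.15) they are obj_3 at (63,182), obj_4 at (440,235), obj_2 at (568,291) and obj_1 at (679,186). By diameter the cans are can_1 (439,73), can_2 (182,104), can_3 (160,280) and can_4 (567,123). The eyepiece is at (274,227) and the prism at (305,82). I'll start with obj_3.

```bash
cat >> h.py <<'E'
def to(x,y,z,yaw=None):
    "shift in tool axes (m) and turn (deg) to world target"
    s=r.sense(); T=toolT(s); y0=s["tcp_rot"][2]
    d=T[:3,:3].T@(np.array([x,y,z])-T[:3,3])/1000
    t=0 if yaw is None else -(yaw-y0)   # tool z points down
    print("shift",d.round(4),"turn",round(t,1),"tcp",s["tool_pos"].round(1),"yaw",round(y0,1),"gap",round(s["finger_gap"],1),"F",s["ft_force"].round(1),"t",round(s["time"],2))
def look(label,near,n=2,rad=40):
    out=[]
    for i in range(n):
        p=wrist()
        for d in r.pinpoint(p,label):
            g=ground(p,d["uv"])
            if np.hypot(*(g[:2]-near))<rad: out.append(g[:2]); print("pin",g[:2].round(1),round(d["conf"],2),np.round(d["uv"]))
        for d in r.search_frame(p,label):
            b=d["bbox"]; g=ground(p,[(b[0]+b[2])/2,(b[1]+b[3])/2],16 if label[0]=='c' else 25)
            if np.hypot(*(g[:2]-near))<rad: print("box",g[:2].round(1),round(d["conf"],2),np.round(b))
    return p,(np.mean(out,0) if out else None)
E
python3 -c "
from h import *
print(r.nose_length)
to(500,425,250)"
```

```text
22.0
shift [-0.0246  0.3155  0.0033] turn 0 tcp [214.1 560.5 253.3] yaw 69.1 gap 85.5 F [0.9 0.  0. ] t 1.05
```

```bash
python3 -m jog '[[-0.025,0.315,0.003,0,100],[-0.025,0.315,0.003,0,100],[-0.025,0.315,0.003,0,100],[-0.025,0.315,0.003,0,100],[-0.025,0.315,0.003,0,100],[-0.025,0.315,0.003,0,100],[-0.025,0.315,0.003,0,100],[-0.025,0.315,0.003,0,100]]' 40
python3 -c "
from h import *
p,m=look('obj_3',[510,425]); print(m); to(510,425,200)
cv2.imwrite('pics/w2.png',p['image'][...,::-1])
print(p['image'].shape)"
```

```text
time: 1.85
tool_pos: [501.6, 423.0, 249.8]
tcp_rot: [180.0, 0.0, 68.9]
ft_force: [-0.0, 0.6, -0.5]
finger_gap: 85.3
pin [503.2 433.6] 0.59 [331. 170.]
box [504.9 433. ] 0.57 [310. 150. 354. 202.]
pin [501.7 431.9] 0.96 [328. 173.]
box [505.4 433.8] 0.9 [307. 154. 356. 207.]
[502.44429369 432.76538851]
shift [0.0034 0.0114 0.0505] turn 0 tcp [498.1 425.9 250.5] yaw 69.2 gap 85.4 F [-0.6  0.3 -0.4] t 2.15
(400, 640, 3)
```

View pics/w2.png

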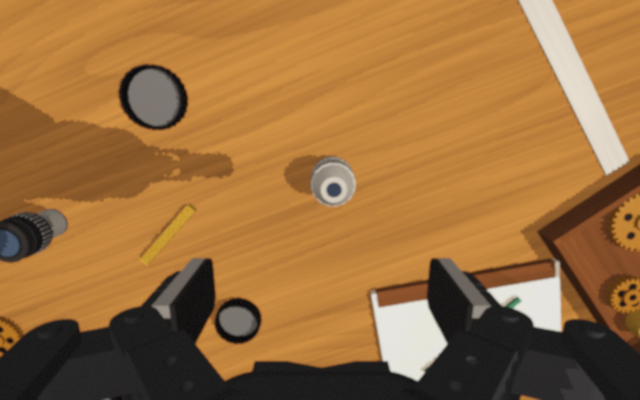

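The wrist view shows obj_3 at (333,180), with can_3 at (153,97) and can_2 at (238,320). I'll move over it and lower to take a closer look.

```bash
python3 -m jog '[[0.012,0.005,0.04,0,100],[0.012,0.005,0.08,0,100],[0.012,0.005,0.1,0,100],[0.012,0.005,0.1,0,100],[0.012,0.005,0.1,0,100]]'
python3 -c "
from h import *
p,m=look('obj_3',[504,433],3); print(m); to(504,433,39)
print(r.sense()['tool_pos'],r.sense()['qd'].round(2))"
```

```text
time: 2.65
tool_pos: [506.4, 436.0, 151.2]
tcp_rot: [-180.0, -0.0, 69.3]
ft_force: [-0.8, -0.1, -0.4]
finger_gap: 85.4
pin [502.3 433.9] 0.86 [317. 191.]
box [505.4 433.2] 0.67 [285. 166. 349. 241.]
pin [503. 435.] 0.79 [316. 189.]
box [506.8 433.6] 0.86 [284. 164. 348. 240.]
pin [502.4 433.8] 0.63 [316. 189.]
box [504.7 433.2] 0.96 [284. 164. 348. 236.]
[502.57149683 434.24341683]
shift [-0.0036 -0.0023  0.1122] turn 0 tcp [507.3 435.5 151.2] yaw 69.2 gap 85.5 F [ 0.4 -0.2  0. ] t 3.1
[507.32781574 435.45815381 151.2070612 ] [ 0.02  0.38  0.3   0.1  -0.08  0.01]
```

```bash
python3 -m jog '[[-0.003,-0.003,0.03,0,100],[-0.003,-0.003,0.06,0,100],[-0.003,-0.003,0.09,0,100],[-0.003,-0.003,0.112,0,100],[-0.003,-0.003,0.112,0,100],[-0.003,-0.003,0.112,0,45],[-0.003,-0.003,0.112,0,20],[-0.003,-0.003,0.112,0,20]]' 40
python3 -m jog '[[0,0,0,0,20],[0,0,0,0,20],[0,0,-0.02,0,20],[0,0,-0.06,0,20],[0,0,-0.10,0,20],[0,0,-0.11,0,20],[0,0,-0.11,0,20]]' 
python3 -c "
from h import *
to(367,307,150)
p,m=look('can_3',[367,307],2); print(m)
cv2.imwrite('pics/w3.png',p['image'][...,::-1])"
```

```text
time: 3.9
tool_pos: [504.8, 434.7, 41.5]
tcp_rot: [179.9, -0.2, 69.2]
ft_force: [-0.7, -0.1, 0.6]
finger_gap: 43.5
time: 4.6
tool_pos: [505.7, 435.4, 154.4]
tcp_rot: [179.7, -0.5, 69.2]
ft_force: [0.1, -0.0, -2.6]
finger_gap: 40.8
shift [-0.1693 -0.0841  0.0026] turn 0 tcp [505.7 435.4 154.4] yaw 69.2 gap 40.8 F [ 0.1 -0.  -2.6] t 4.6
box [372.8 305.3] 0.58 [ 22.  42. 125. 136.]
pin [369.7 299.7] 0.8 [82. 92.]
box [372.1 304.5] 0.61 [ 23.  43. 126. 141.]
[369.7363203  299.65965325]
```

View pics/w3.png

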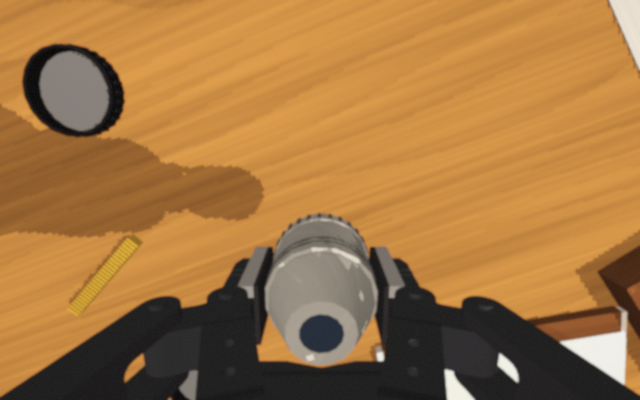

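obj_3 is held upright (gap 41 mm, 2.6 N), and can_3 shows at (74,90). I'll move so the can sits just ahead of the held objective and measure it there.

```bash
python3 -m jog '[[-0.03,0,0,0,20],[-0.07,-0.005,0,0,20],[-0.11,-0.01,0,0,20],[-0.15,-0.014,0,0,20],[-0.169,-0.014,0,0,20],[-0.169,-0.014,0,0,20],[-0.169,-0.014,0,0,20]]'
cat >> h.py <<'E'
def can(near,D,p=None):
    "felt+rim: fit felt ellipse by colour (low saturation) near the expected spot"
    p=p or wrist(); im=p["image"]; hsv=cv2.cvtColor(im,cv2.COLOR_RGB2HSV)
    m=((hsv[...,1]<70)|(hsv[...,2]<60)).astype(np.uint8)
    # expected pixel
    q=np.linalg.inv(p["T"])@[*near,8,1]; uv=(p["K"]@(q[:3]/q[2]))[:2]
    m=cv2.morphologyEx(m,cv2.MORPH_OPEN,np.ones((5,5)))
    n,lab,st,ce=cv2.connectedComponentsWithStats(m)
    k=min(range(1,n),key=lambda k:np.hypot(*(ce[k]-uv)))
    cs,_=cv2.findContours((lab==k).astype(np.uint8),cv2.RETR_EXTERNAL,cv2.CHAIN_APPROX_NONE)
    e=cv2.fitEllipse(cv2.convexHull(max(cs,key=cv2.contourArea))); g=ground(p,e[0],8)
    print("can",g[:2].round(1),"uv",np.round(e[0]),"box",st[k][:4],"axes mm",(np.array(e[1])*q[2]/p["K"][0,0]).round(1))
    return p
E
python3 -c "
from h import *
p,m=look('can_3',[370,305],2); print(m); can([370,305],61,p)
to(370,305,150)
cv2.imwrite('pics/w4.png',p['image'][...,::-1])"
```

```text
time: 5.6
tool_pos: [430.1, 280.4, 148.3]
tcp_rot: [-180.0, -0.0, 69.2]
ft_force: [-0.2, 0.3, -3.3]
finger_gap: 40.7
pin [368.5 300.5] 0.86 [317. 110.]
box [369.6 299.8] 0.73 [272.  67. 360. 158.]
pin [369.5 297.7] 0.7 [313. 113.]
box [369.6 300.8] 0.73 [272.  66. 360. 157.]
[369.01581286 299.1191721 ]
can [368.8 299.7] uv [315. 111.] box [273  68  84  87] axes mm [59.6 61.5]
shift [ 0.001  -0.0648 -0.0015] turn 0 tcp [430.3 281.1 148.5] yaw 69.2 gap 40.9 F [ 0.2 -0.7 -2.4] t 5.9
```

View pics/w4.png

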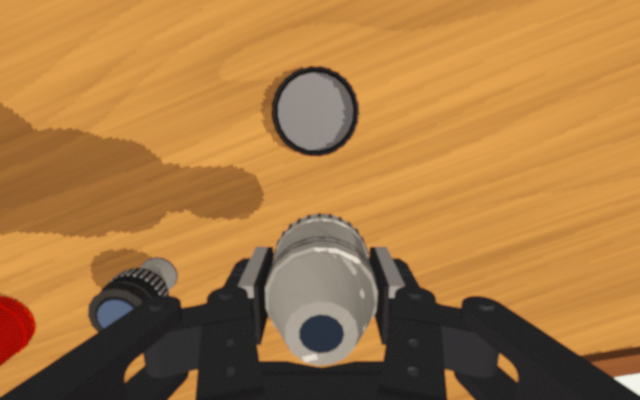

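The wrist view shows can_3 at (315,111), and the network and the ellipse fit agree on (369,300). Next I'll move over it.

```bash
python3 -m jog '[[-0.004,-0.02,0,0,20],[-0.004,-0.045,0,0,20],[-0.004,-0.063,0.02,0,20],[-0.004,-0.063,0.04,0,20],[-0.004,-0.063,0.06,0,20],[-0.004,-0.063,0.07,0,20],[-0.004,-0.063,0.07,0,20]]'
python3 -c "
from h import *
to(369,300,44)
p=r.snapshot('scene');cv2.imwrite('pics/s2.png',cv2.resize(p['image'][130:250,340:520,::-1],None,fx=3,fy=3))
p=wrist();cv2.imwrite('pics/w5.png',p['image'][...,::-1])"
```

```text
time: 6.6
tool_pos: [368.9, 299.2, 76.9]
tcp_rot: [-179.9, 0.1, 69.3]
ft_force: [-1.1, -0.2, -2.6]
finger_gap: 40.9
shift [ 0.0009 -0.0001  0.0329] turn 0 tcp [368.9 299.2  76.9] yaw 69.3 gap 40.9 F [-1.1 -0.2 -2.6] t 6.6
```

View pics/w5.png

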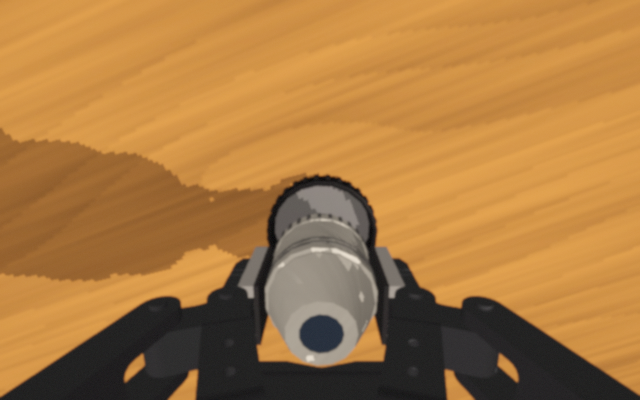

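The wrist view shows can_3 centred behind the objective at about (322,230), so it's well lined up. I'll lower it gradually and watch the force.

```bash
python3 -m jog '[[0,0,0.01,0,20],[0,0,0.02,0,20],[0,0,0.027,0,20],[0,0,0.030,0,20],[0,0,0.030,0,20],[0,0,0.030,0,20]]'
python3 -m jog '[[0,0,0.0015,0,20],[0,0,0.0015,0,20],[0,0,0.0015,0,20]]'
python3 -m jog '[[0,0,0.0015,0,20],[0,0,0.0015,0,20],[0,0,0.0015,0,20]]'
```

```text
time: 7.3
tool_pos: [370.4, 300.0, 49.1]
tcp_rot: [-180.0, -0.0, 69.2]
ft_force: [0.7, 0.1, -2.7]
finger_gap: 40.9
time: 7.6
tool_pos: [370.5, 300.1, 47.8]
tcp_rot: [180.0, -0.0, 69.2]
ft_force: [-0.1, 0.1, -2.5]
finger_gap: 40.9
time: 7.9
tool_pos: [370.4, 300.1, 46.2]
tcp_rot: [180.0, -0.0, 69.2]
ft_force: [-0.1, 0.3, -2.5]
finger_gap: 40.8
```

```bash
python3 -m jog '[[0,0,0.001,0,20],[0,0,0.001,0,20],[0,0,0.001,0,20]]'
python3 -m jog '[[0,0,0.001,0,20],[0,0,0.001,0,20],[0,0,0.001,0,20]]'
python3 -m jog '[[0,0,0.001,0,20],[0,0,0.001,0,20],[0,0,0.001,0,20]]'
```

```text
time: 8.2
tool_pos: [370.6, 300.2, 45.7]
tcp_rot: [180.0, -0.1, 69.2]
ft_force: [-2.4, -1.1, 4.2]
finger_gap: 40.8
time: 8.5
tool_pos: [370.7, 300.2, 45.6]
tcp_rot: [180.0, -0.0, 69.2]
ft_force: [-6.7, -3.8, 12.5]
finger_gap: 41.0
time: 8.8
tool_pos: [370.7, 300.2, 45.6]
tcp_rot: [180.0, -0.0, 69.3]
ft_force: [-7.1, -5.3, 14.7]
finger_gap: 40.9
```

Contact is at TCP z 45.6, the expected 4 mm above the grasp height. I'll ease the load, release and retreat.

```bash
python3 -m jog '[[0,0,-0.0008,0,20],[0,0,-0.0008,0,55],[0,0,-0.0008,0,60],[0,0,-0.0008,0,75],[0,0,-0.0008,0,75],[0,0,-0.02,0,80],[0,0,-0.05,0,100],[0,0,-0.09,0,100]]'
python3 -m jog '[[0,0,-0.04,0,100],[0,0,-0.08,0,100],[0,0,-0.10,0,100]]'
python3 -c "
from h import *
p=r.snapshot('scene');cv2.imwrite('pics/s3.png',cv2.resize(p['image'][150:240,350:500,::-1],None,fx=4,fy=4))
to(445,-98,230,25)"
```

```text
time: 9.6
tool_pos: [369.2, 299.3, 134.6]
tcp_rot: [-179.9, 0.2, 69.3]
ft_force: [-0.2, 1.4, -0.2]
finger_gap: 85.2
time: 9.9
tool_pos: [370.8, 300.3, 238.9]
tcp_rot: [180.0, -0.1, 69.3]
ft_force: [1.7, 0.7, -0.1]
finger_gap: 85.5
shift [-0.3471  0.2098  0.0105] turn 44.3 tcp [371.7 300.9 241.3] yaw 69.3 gap 84.9 F [1.6 1.  3.1] t 9.95
```

View pics/s3.png

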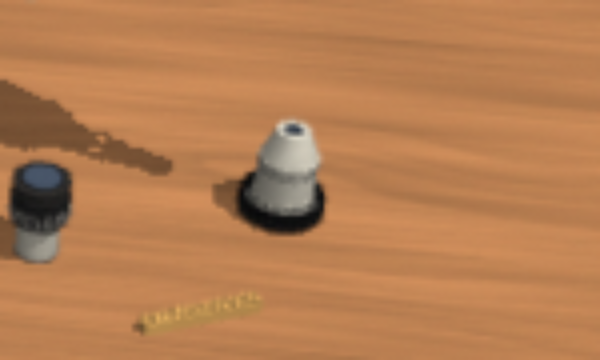

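obj_3 stands upright in can_3. Next is obj_4, the one with look-alikes around it, so I'll turn to yaw 25 to bring the fingers down between them.

```bash
python3 -m jog '[[-0.347,0.21,0.01,44,100],[-0.347,0.21,0.01,44,100],[-0.347,0.21,0.01,44,100],[-0.347,0.21,0.01,44,100],[-0.347,0.21,0.01,44,100],[-0.347,0.21,0.01,44,100],[-0.347,0.21,0.01,44,100],[-0.347,0.21,0.01,44,100]]'
python3 -m jog '[[0,0,0,0,100],[0,0,0,0,100],[0,0,0,0,100]]'
python3 -c "
from h import *
p,m=look('obj_4',[437,-98],3); print(m); to(437,-98,180,25)
cv2.imwrite('pics/w6.png',p['image'][...,::-1])"
```

```text
time: 10.75
tool_pos: [444.3, -95.6, 230.5]
tcp_rot: [-180.0, -0.3, 25.2]
ft_force: [1.5, 0.8, -0.4]
finger_gap: 85.2
time: 11.05
tool_pos: [444.1, -94.9, 230.1]
tcp_rot: [-179.9, -0.3, 25.2]
ft_force: [0.2, 0.6, 0.3]
finger_gap: 85.7
pin [ 434.8 -103.7] 0.87 [308. 180.]
box [ 433.9 -102.8] 0.69 [276. 151. 339. 217.]
pin [ 432.4 -103. ] 0.86 [306. 178.]
box [ 434.  -104.8] 0.63 [274. 154. 338. 218.]
pin [ 434.7 -100.9] 0.86 [309. 177.]
box [ 435.9 -104.2] 0.75 [277. 154. 339. 217.]
[ 433.95051136 -102.54487144]
shift [-0.0081 -0.0005  0.0505] turn 0.3 tcp [444.3 -95.2 230.5] yaw 25.3 gap 85.5 F [0.  0.4 0.3] t 11.5
```

View pics/w6.png

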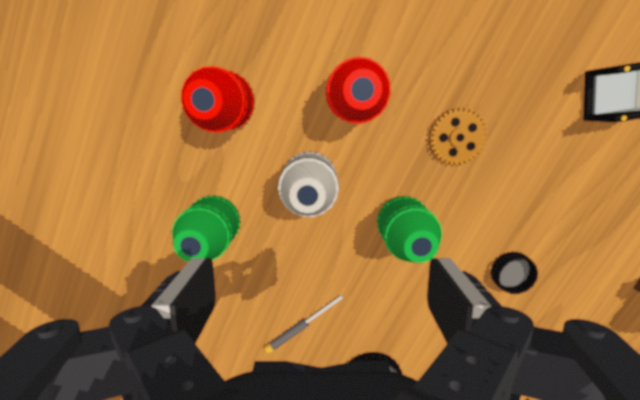

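The steel obj_4 is at (308,185), with greens at (210,235) and (410,232) and reds at (215,100) and (358,90). The jaw axis runs close to both greens, so I'll turn another 80° for more clearance.

```bash
python3 -m jog '[[-0.012,0.002,0,80,100],[-0.012,0.002,0,80,100],[-0.012,0.002,0,80,100],[-0.012,0.002,0,80,100],[-0.012,0.002,0,80,100],[-0.012,0.002,0,80,100],[-0.012,0.002,0.03,80,100],[-0.012,0.002,0.06,80,100]]'
python3 -m jog '[[0,0,0,9,100],[0,0,0.01,11,100],[0,0,0.01,11,100],[0,0,0.01,11,100]]'
python3 -c "
from h import *
p,m=look('obj_4',[434,-102],3); print(m); to(434,-102,45,-55)
cv2.imwrite('pics/w7.png',p['image'][...,::-1])"
```

```text
time: 12.3
tool_pos: [435.6, -102.2, 171.0]
tcp_rot: [-179.6, -0.3, -43.9]
ft_force: [0.1, -0.6, -0.1]
finger_gap: 85.8
time: 12.7
tool_pos: [435.6, -102.1, 161.0]
tcp_rot: [-179.6, -0.2, -54.7]
ft_force: [0.9, 0.3, 0.9]
finger_gap: 85.2
pin [ 432.5 -100.4] 0.88 [317. 193.]
box [ 432.3 -102.4] 0.68 [278. 160. 360. 245.]
pin [432.5 -98.1] 0.86 [314. 192.]
box [ 432.1 -102.7] 0.81 [278. 162. 359. 244.]
pin [434.2 -99.8] 0.83 [317. 191.]
box [ 433.1 -102.2] 0.74 [280. 160. 358. 244.]
[433.05898893 -99.44674027]
shift [-0.0016  0.0022  0.1161] turn 0.2 tcp [ 435.8 -102.2  161.1] yaw -54.8 gap 85.4 F [-0.1  0.1 -0.3] t 13.15
```

View pics/w7.png

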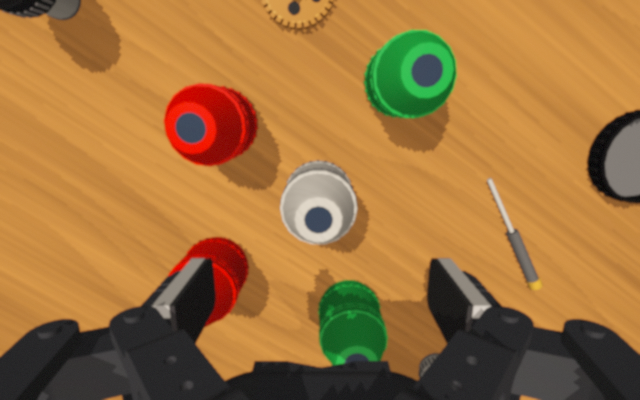

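The new jaw axis is clear of all the look-alikes: the steel obj_4 is at (319,200) and red is at (215,270). Descending and gripping.

```bash
python3 -m jog '[[-0.002,0.001,0.03,0,100],[-0.002,0.001,0.06,0,100],[-0.002,0.001,0.09,0,100],[-0.002,0.001,0.116,0,100],[-0.002,0.001,0.116,0,100],[-0.002,0.001,0.116,0,100],[-0.002,0.001,0.116,0,60],[-0.002,0.001,0.116,0,30]]' 60
python3 -m jog '[[0,0,0,0,30],[0,0,0,0,30],[0,0,0,0,30]]'
python3 -m jog '[[0,0,-0.02,0,30],[0,0,-0.06,0,30],[0,0,-0.10,0,30],[0,0,-0.13,0,30],[0,0,-0.13,0,30],[0,0,-0.13,0,30]]' 
python3 -c "
from h import *
to(605,-286,175)"
```

```text
time: 13.95
tool_pos: [436.2, -101.5, 47.0]
tcp_rot: [-179.5, -0.3, -54.8]
ft_force: [0.5, 1.1, 0.3]
finger_gap: 58.7
time: 14.25
tool_pos: [436.8, -101.7, 47.8]
tcp_rot: [-179.4, -0.4, -54.8]
ft_force: [-0.3, 0.0, 3.8]
finger_gap: 50.4
time: 14.85
tool_pos: [435.2, -101.7, 177.5]
tcp_rot: [-179.4, -0.4, -54.8]
ft_force: [0.3, -0.4, -4.7]
finger_gap: 50.5
shift [ 0.2484 -0.0327  0.0048] turn 0 tcp [ 435.2 -101.7  177.5] yaw -54.8 gap 50.5 F [ 0.3 -0.4 -4.7] t 14.85
```

```bash
python3 -m jog '[[0.03,0.005,0,0,30],[0.07,0.015,0,0,30],[0.11,0.02,0,0,30],[0.15,0.03,0,0,30],[0.19,0.04,0,0,30],[0.23,0.042,0,0,30],[0.248,0.042,0,0,30],[0.248,0.042,0,0,30]]'
python3 -m jog '[[0,0,0,0,30],[0,0,0,0,30],[0,0,0,0,30]]'
python3 -c "
from h import *
p,m=look('can_4',[605,-288],3); print(m); can([605,-288],71,p)
to(*m,90)
cv2.imwrite('pics/w8.png',p['image'][...,::-1])"
```

```text
time: 15.65
tool_pos: [542.8, -329.9, 175.0]
tcp_rot: [-179.5, -0.2, -55.0]
ft_force: [-0.6, 0.3, -3.8]
finger_gap: 50.3
time: 15.95
tool_pos: [542.1, -328.8, 173.9]
tcp_rot: [-179.5, -0.1, -54.9]
ft_force: [-0.1, 0.3, -4.3]
finger_gap: 50.2
pin [ 601.  -288.4] 0.73 [322. 100.]
box [ 601.2 -286.8] 0.81 [274.  47. 368. 150.]
pin [ 600.  -285.9] 0.67 [318. 100.]
box [ 600.5 -288. ] 0.8 [273.  52. 367. 149.]
pin [ 601.1 -286.3] 0.78 [318.  99.]
box [ 601.2 -287.5] 0.73 [272.  52. 367. 146.]
[ 600.69299322 -286.88464846]
can [ 602.7 -286.6] uv [320.  97.] box [275  51  90  93] axes mm [69.7 72.7]
shift [-0.0024 -0.0713  0.0859] turn 0 tcp [ 542.9 -329.9  175.3] yaw -55.0 gap 50.0 F [ 0.   0.1 -2.9] t 16.4
```

can_4 is measured at about (601.5,-287), and its 70 to 73 mm diameter confirms which can it is.

```bash
python3 -m jog '[[-0.002,-0.02,0,0,30],[-0.002,-0.05,0,0,30],[-0.002,-0.072,0,0,30],[-0.002,-0.072,0.03,0,30],[-0.002,-0.072,0.06,0,30],[-0.002,-0.072,0.09,0,30],[-0.002,-0.072,0.09,0,30],[-0.002,-0.072,0.09,0,30]]'
python3 -c "
from h import *
to(601.5,-287,56)
p=wrist();cv2.imwrite('pics/w9.png',p['image'][...,::-1])"
```

```text
time: 17.2
tool_pos: [601.1, -286.5, 85.7]
tcp_rot: [-179.5, -0.1, -55.0]
ft_force: [0.3, -0.5, -2.8]
finger_gap: 50.0
shift [0.0006 0.0002 0.0297] turn 0 tcp [ 601.1 -286.5   85.7] yaw -55.0 gap 50.0 F [ 0.3 -0.5 -2.8] t 17.2
```

View pics/w9.png

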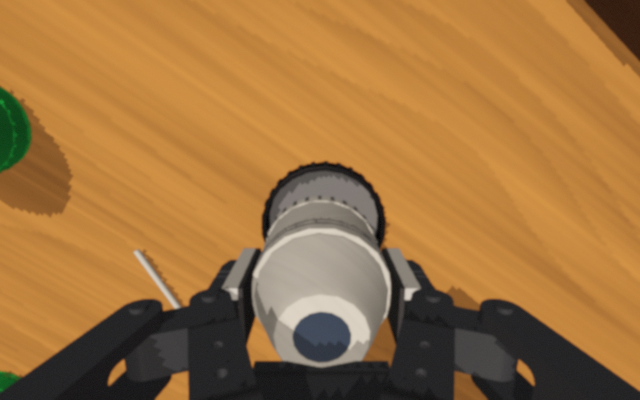

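The objective lines up over can_4 (rim centre x≈323, barrel x≈321). Lowering.

```bash
python3 -m jog '[[0,0,0.01,0,30],[0,0,0.02,0,30],[0,0,0.028,0,30],[0,0,0.03,0,30],[0,0,0.03,0,30],[0,0,0.03,0,30]]'
python3 -m jog '[[0,0,0.002,0,30],[0,0,0.002,0,30],[0,0,0.002,0,30]]'
python3 -m jog '[[0,0,0.001,0,30],[0,0,0.001,0,30],[0,0,0.001,0,30]]'
```

```text
time: 17.85
tool_pos: [602.7, -287.2, 57.6]
tcp_rot: [-179.5, -0.3, -55.0]
ft_force: [-0.1, -1.0, -3.2]
finger_gap: 50.5
time: 18.15
tool_pos: [602.8, -287.3, 55.8]
tcp_rot: [-179.5, -0.3, -55.0]
ft_force: [-0.2, 0.7, -3.7]
finger_gap: 50.3
time: 18.45
tool_pos: [602.7, -287.3, 54.8]
tcp_rot: [-179.5, -0.3, -55.0]
ft_force: [-0.3, -1.2, -3.4]
finger_gap: 50.6
```

```bash
python3 -m jog '[[0,0,0.0015,0,30],[0,0,0.0015,0,30],[0,0,0.0015,0,30]]'
python3 -m jog '[[0,0,0.001,0,30],[0,0,0.001,0,30],[0,0,0.001,0,30]]'
python3 -m jog '[[0,0,0.001,0,30],[0,0,0.001,0,30],[0,0,0.001,0,30]]'
```

```text
time: 18.75
tool_pos: [602.6, -287.2, 53.1]
tcp_rot: [-179.5, -0.3, -55.0]
ft_force: [0.3, -0.6, -3.2]
finger_gap: 50.0
time: 19.05
tool_pos: [602.7, -287.2, 52.1]
tcp_rot: [-179.5, -0.3, -55.0]
ft_force: [0.6, -0.0, -3.1]
finger_gap: 50.3
time: 19.35
tool_pos: [602.8, -287.3, 51.8]
tcp_rot: [-179.5, -0.3, -55.0]
ft_force: [-4.5, 1.4, 5.6]
finger_gap: 50.5
```

Contact is at 51.8, exactly as predicted. Releasing, then on to obj_1.

```bash
python3 -m jog '[[0,0,-0.0005,0,30],[0,0,-0.0005,0,65],[0,0,-0.0005,0,72],[0,0,-0.0005,0,85],[0,0,-0.0005,0,85],[0,0,-0.02,0,90],[0,0,-0.05,0,100],[0,0,-0.09,0,100]]'
python3 -m jog '[[0,0,-0.03,0,100],[0,0,-0.06,0,100],[0,0,-0.06,0,100]]'
python3 -c "
from h import *
p=r.snapshot('top');cv2.imwrite('pics/t3.png',cv2.resize(p['image'][130:230,340:490,::-1],None,fx=4,fy=4))
to(518,-440,200)"
```

```text
time: 20.15
tool_pos: [600.4, -286.5, 140.2]
tcp_rot: [-179.6, -0.1, -55.0]
ft_force: [1.3, -0.5, 0.4]
finger_gap: 85.4
time: 20.45
tool_pos: [602.5, -288.2, 206.9]
tcp_rot: [-179.3, -0.6, -55.0]
ft_force: [0.5, -0.3, 0.1]
finger_gap: 85.6
shift [0.0767 0.156  0.0029] turn 0 tcp [ 601.6 -287.6  203.9] yaw -55.0 gap 85.6 F [-0.1 -0.2  0.5] t 20.5
```

View pics/t3.png

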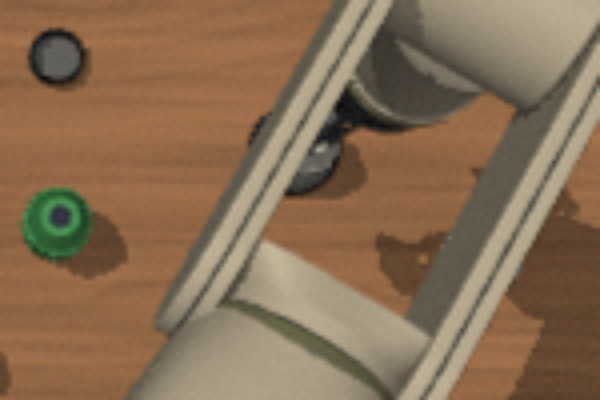

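The arm hides can_4 in this view, so I'll check it later. Moving to obj_1.

```bash
python3 -m jog '[[0.077,0.156,0.003,0,100],[0.077,0.156,0.003,0,100],[0.077,0.156,0.003,0,100],[0.077,0.156,0.003,0,100],[0.077,0.156,0.04,0,100],[0.077,0.156,0.05,0,100],[0.077,0.156,0.05,0,100],[0.077,0.156,0.05,0,100]]'
python3 -c "
from h import *
p,m=look('obj_1',[518,-442],4); print(m); to(*m,38)
for l in ('obj_4','can_4'): 
  for d in r.pinpoint(p,l): print(l,np.round(d['uv']),ground(p,d['uv']).round())"
```

```text
time: 21.3
tool_pos: [519.0, -439.4, 152.6]
tcp_rot: [-179.4, -0.3, -54.9]
ft_force: [-0.6, -0.3, 0.5]
finger_gap: 85.7
pin [ 508.7 -445.9] 0.58 [320. 209.]
box [ 510.5 -443.5] 0.81 [301. 194. 337. 236.]
pin [ 508.4 -442.6] 0.93 [314. 207.]
pin [ 509.2 -442.8] 0.66 [315. 206.]
pin [ 511.  -443.8] 0.7 [318. 205.]
box [ 510.9 -444.7] 0.55 [303. 193. 335. 236.]
[ 509.32720659 -443.75451734]
shift [-0.0034  0.0109  0.1149] turn 0 tcp [ 518.8 -440.3  153. ] yaw -55.0 gap 85.7 F [ 0.4 -0.  -0.2] t 21.9
obj_4 [ 52. 241.] [ 362. -284.    0.]
obj_4 [318. 205.] [ 511. -444.    0.]
```

```bash
python3 -m jog '[[-0.002,0.009,0.03,0,100],[-0.002,0.009,0.06,0,100],[-0.002,0.009,0.09,0,100],[-0.002,0.009,0.118,0,100],[-0.002,0.009,0.118,0,80],[-0.002,0.009,0.118,0,60],[-0.002,0.009,0.118,0,50],[-0.002,0.009,0.118,0,50]]' 30
python3 -c "
from h import *
to(510,-443.8,37.5)"
```

```text
time: 22.8
tool_pos: [512.9, -445.0, 37.4]
tcp_rot: [-179.4, -0.6, -55.0]
ft_force: [0.0, -0.0, 1.1]
finger_gap: 42.7
shift [-0.0026  0.0016 -0.0001] turn 0 tcp [ 512.9 -445.    37.4] yaw -55.0 gap 42.7 F [ 0.  -0.   1.1] t 22.8
```

```bash
python3 -m jog '[[-0.002,0.0015,0,0,50],[-0.002,0.0015,0,0,35],[-0.002,0.0015,0,0,20],[-0.002,0.0015,0,0,10],[-0.002,0.0015,0,0,5],[-0.002,0.0015,0,0,5]]' 30
python3 -m jog '[[0,0,-0.02,0,5],[0,0,-0.05,0,5],[0,0,-0.09,0,5],[0,0,-0.11,0,5],[0,0,-0.11,0,5],[0,0,-0.11,0,5]]' 
python3 -c "
from h import *
to(673,-100,150)"
```

```text
time: 23.4
tool_pos: [510.9, -444.8, 38.6]
tcp_rot: [-179.4, -0.7, -55.0]
ft_force: [-0.9, 1.5, 7.1]
finger_gap: 22.9
time: 24.0
tool_pos: [509.1, -444.3, 148.2]
tcp_rot: [-179.4, -0.7, -55.0]
ft_force: [-0.3, 0.2, -1.6]
finger_gap: 22.8
shift [-0.1877 -0.3319 -0.0004] turn 0 tcp [ 509.1 -444.3  148.2] yaw -55.0 gap 22.8 F [-0.3  0.2 -1.6] t 24.0
```

```bash
python3 -m jog '[[-0.02,-0.03,0,0,5],[-0.05,-0.07,0,0,5],[-0.08,-0.11,0,0,5],[-0.11,-0.15,0,0,5],[-0.14,-0.19,0,0,5],[-0.165,-0.23,0,0,5],[-0.185,-0.255,0,0,5],[-0.188,-0.262,0,0,5]]'
python3 -m jog '[[0,0,0,0,5],[0,0,0,0,5],[0,0,0,0,5]]'
python3 -c "
from h import *
p,m=look('can_1',[672,-100],3); print(m); can([672,-100],43,p)
to(*m,75)
cv2.imwrite('pics/w10.png',p['image'][...,::-1])"
```

```text
time: 24.8
tool_pos: [614.9, -135.5, 145.8]
tcp_rot: [-179.5, -0.5, -54.7]
ft_force: [-0.3, 0.4, 0.0]
finger_gap: 22.3
time: 25.1
tool_pos: [614.0, -136.7, 144.7]
tcp_rot: [-179.6, -0.4, -54.8]
ft_force: [-0.2, -0.2, -0.6]
finger_gap: 22.6
pin [ 673.1 -101.8] 0.94 [328. 104.]
box [ 672.9 -101.1] 0.85 [295.  71. 361. 135.]
pin [671.4 -99.2] 0.86 [323. 104.]
box [ 672.6 -100.1] 0.68 [294.  70. 357. 137.]
pin [673.4 -99.2] 0.93 [325. 103.]
box [ 673.8 -100. ] 0.9 [294.  72. 360. 134.]
[ 672.62431378 -100.03565507]
can [ 673.5 -100.5] uv [327. 104.] box [298  73  59  62] axes mm [41.5 43.3]
shift [ 0.0036 -0.067   0.0716] turn 0 tcp [ 614.9 -135.7  146. ] yaw -54.8 gap 22.5 F [-0.8 -0.  -0.8] t 25.55
```

```bash
python3 -m jog '[[0.004,-0.02,0,0,5],[0.004,-0.045,0,0,5],[0.004,-0.067,0,0,5],[0.004,-0.067,0.03,0,5],[0.004,-0.067,0.06,0,5],[0.004,-0.067,0.072,0,5],[0.004,-0.067,0.072,0,5],[0.004,-0.067,0.072,0,5]]'
python3 -c "
from h import *
to(673,-100.3,48)
p=wrist();cv2.imwrite('pics/w11.png',p['image'][...,::-1])"
```

```text
time: 26.35
tool_pos: [673.2, -100.6, 75.6]
tcp_rot: [-179.4, -0.5, -54.8]
ft_force: [0.6, -0.4, -0.2]
finger_gap: 22.5
shift [-0.0006  0.0002  0.0276] turn 0 tcp [ 673.2 -100.6   75.6] yaw -54.8 gap 22.5 F [ 0.6 -0.4 -0.2] t 26.35
```

View pics/w11.png

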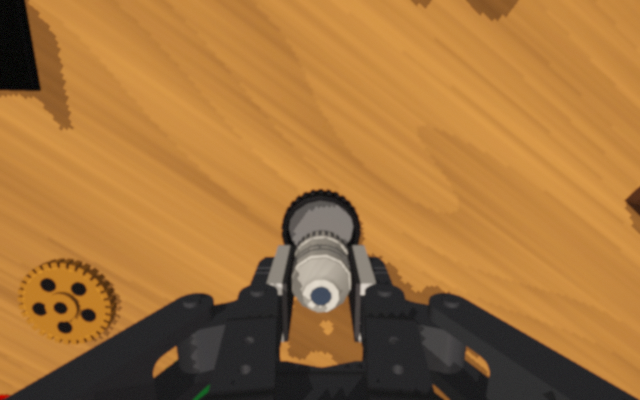

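Aligned: can_1's rim centre is at x≈321 and the nose at (321,297), both within about 1 mm of prediction. Lowering.

```bash
python3 -m jog '[[0,0,0.01,0,5],[0,0,0.02,0,5],[0,0,0.028,0,5],[0,0,0.03,0,5],[0,0,0.03,0,5],[0,0,0.03,0,5]]'
python3 -m jog '[[0,0,0.0015,0,5],[0,0,0.0015,0,5],[0,0,0.0015,0,5]]'
python3 -m jog '[[0,0,0.001,0,5],[0,0,0.001,0,5],[0,0,0.001,0,5]]'
python3 -m jog '[[0,0,0.001,0,5],[0,0,0.001,0,5],[0,0,0.001,0,5]]'
```

```text
time: 27.0
tool_pos: [674.4, -100.9, 46.6]
tcp_rot: [-179.4, -0.6, -54.8]
ft_force: [0.1, 0.4, -1.8]
finger_gap: 22.5
time: 27.3
tool_pos: [674.5, -100.9, 45.3]
tcp_rot: [-179.4, -0.6, -54.8]
ft_force: [-0.7, 0.2, -0.6]
finger_gap: 22.5
time: 27.6
tool_pos: [674.5, -100.9, 44.3]
tcp_rot: [-179.4, -0.6, -54.8]
ft_force: [-0.3, -0.6, -0.8]
finger_gap: 22.8
time: 27.9
tool_pos: [674.5, -100.9, 43.2]
tcp_rot: [-179.4, -0.6, -54.8]
ft_force: [0.2, 0.6, -0.8]
finger_gap: 22.6
```

```bash
python3 -m jog '[[0,0,0.0008,0,5],[0,0,0.0008,0,5],[0,0,0.0008,0,5]]'
python3 -m jog '[[0,0,0.0008,0,5],[0,0,0.0008,0,5],[0,0,0.0008,0,5]]'
```

```text
time: 28.2
tool_pos: [674.7, -100.9, 42.7]
tcp_rot: [-179.4, -0.6, -54.8]
ft_force: [-0.5, -0.5, 1.3]
finger_gap: 22.4
time: 28.5
tool_pos: [674.8, -100.9, 42.6]
tcp_rot: [-179.3, -0.6, -54.8]
ft_force: [-3.3, 0.6, 5.9]
finger_gap: 22.9
```

```bash
python3 -m jog '[[0,0,-0.0005,0,15],[0,0,-0.0005,0,35],[0,0,-0.0005,0,45],[0,0,-0.0005,0,55],[0,0,-0.0005,0,60],[0,0,-0.02,0,80],[0,0,-0.05,0,100],[0,0,-0.09,0,100]]'
python3 -m jog '[[0,0,-0.04,0,100],[0,0,-0.07,0,100],[0,0,-0.07,0,100]]'
python3 -c "
from h import *
to(370,-283,200)
p=wrist();cv2.imwrite('pics/w12.png',p['image'][...,::-1])
for l in ('obj_1','can_1'):
  for d in r.pinpoint(p,l): print(l,np.round(d['uv']),round(d['conf'],2),ground(p,d['uv']).round(1))"
```

```text
time: 29.3
tool_pos: [671.7, -100.3, 130.8]
tcp_rot: [-179.5, -0.4, -54.8]
ft_force: [0.8, -0.4, 0.6]
finger_gap: 85.2
time: 29.6
tool_pos: [673.9, -100.9, 208.0]
tcp_rot: [-179.1, -0.8, -54.8]
ft_force: [1.2, -0.4, 0.3]
finger_gap: 85.4
shift [-0.0268  0.3533  0.0023] turn 0 tcp [ 673.9 -100.9  208. ] yaw -54.8 gap 85.4 F [ 1.2 -0.4  0.3] t 29.6
obj_1 [423. 339.] 0.91 [ 598.5 -290.3    0. ]
obj_1 [243. 287.] 0.81 [ 541.  -100.5    0. ]
obj_1 [119. 315.] 0.76 [442.3 -12.8   0. ]
obj_1 [317. 180.] 0.62 [674.9 -98.6   0. ]
can_1 [315. 184.] 0.96 [670.5 -99.5   0. ]
```

```bash
python3 -m jog '[[-0.027,0.353,0,0,100],[-0.027,0.353,0,0,100],[-0.027,0.353,0,0,100],[-0.027,0.353,0,0,100],[-0.027,0.353,0,0,100],[-0.027,0.353,0,0,100],[-0.027,0.353,0,0,100],[-0.027,0.353,0.02,0,100]]'
python3 -m jog '[[0,0,0.03,0,100],[0,0,0.04,0,100],[0,0,0.04,0,100]]'
python3 -c "
from h import *
p,m=look('obj_2',[362,-288],4); print(m); to(*m,38)
print(r.sense()['joint_pos'].round())"
```

```text
time: 30.55
tool_pos: [363.5, -284.7, 177.5]
tcp_rot: [-179.6, -0.5, -55.0]
ft_force: [1.5, 0.2, 1.0]
finger_gap: 85.2
time: 30.85
tool_pos: [362.2, -283.1, 134.4]
tcp_rot: [-179.7, -0.1, -55.0]
ft_force: [0.7, -0.3, 0.5]
finger_gap: 85.5
pin [ 360.2 -283.1] 0.6 [320. 201.]
box [ 358.4 -284.2] 0.75 [295. 182. 344. 245.]
pin [ 360.7 -283.6] 0.95 [316. 201.]
box [ 359.4 -284.2] 0.91 [291. 182. 340. 243.]
pin [ 360.9 -281.4] 0.73 [313. 199.]
box [ 358.4 -285.4] 0.76 [291. 182. 339. 247.]
pin [ 360.3 -281.9] 0.72 [314. 200.]
box [ 359.3 -284.3] 0.82 [290. 181. 340. 244.]
[ 360.51847875 -282.48746305]
shift [-0.0048  0.0021  0.0997] turn 0 tcp [ 364.  -284.9  137.7] yaw -55.0 gap 85.5 F [ 0.2  0.5 -0. ] t 31.45
[-45. -10. 115.   0.  75.  10.]
```

```bash
python3 -m jog '[[-0.0035,0.0025,0.03,0,100],[-0.0035,0.0025,0.06,0,100],[-0.0035,0.0025,0.09,0,100],[-0.0035,0.0025,0.1,0,100],[-0.0035,0.0025,0.1,0,80],[-0.0035,0.0025,0.1,0,60],[-0.0035,0.0025,0.1,0,40],[-0.0035,0.0025,0.1,0,20]]' 30
python3 -m jog '[[0,0,0,0,20],[0,0,0,0,15],[0,0,0,0,15]]' 40
python3 -m jog '[[0,0,-0.02,0,15],[0,0,-0.06,0,15],[0,0,-0.10,0,15],[0,0,-0.14,0,15],[0,0,-0.14,0,15],[0,0,-0.14,0,15]]' 
python3 -c "
from h import *
to(622,268,170)"
```

```text
time: 32.25
tool_pos: [362.0, -284.8, 39.5]
tcp_rot: [-179.6, -0.6, -55.0]
ft_force: [-2.8, 2.2, 8.4]
finger_gap: 32.1
time: 32.55
tool_pos: [362.0, -284.9, 39.7]
tcp_rot: [-179.6, -0.7, -55.0]
ft_force: [-0.5, -0.2, -0.8]
finger_gap: 31.6
time: 33.15
tool_pos: [360.9, -284.6, 180.8]
tcp_rot: [-179.6, -0.8, -55.0]
ft_force: [0.0, 0.3, -1.6]
finger_gap: 31.8
shift [-0.3031 -0.5308  0.0104] turn 0 tcp [ 360.9 -284.6  180.8] yaw -55.0 gap 31.8 F [ 0.   0.3 -1.6] t 33.15
```

```bash
python3 -m jog '[[-0.015,-0.023,0,0,15],[-0.04,-0.06,0,0,15],[-0.065,-0.1,0,0,15],[-0.09,-0.137,0,0,15],[-0.115,-0.175,0,0,15],[-0.14,-0.213,0,0,15],[-0.165,-0.25,0,0,15],[-0.18,-0.274,0,0,15]]'
python3 -c "
from h import *
to(622,268,165)"
```

```text
time: 33.95
tool_pos: [481.2, 23.0, 177.8]
tcp_rot: [-179.7, -0.7, -54.9]
ft_force: [0.0, -0.0, -1.5]
finger_gap: 31.7
shift [-0.1197 -0.256   0.0127] turn 0 tcp [481.2  23.  177.8] yaw -54.9 gap 31.7 F [ 0.  -0.  -1.5] t 33.95
```

```bash
python3 -m jog '[[-0.02,-0.03,0,0,15],[-0.044,-0.068,0,0,15],[-0.07,-0.108,0,0,15],[-0.095,-0.145,0.01,0,15],[-0.115,-0.175,0.02,0,15],[-0.12,-0.186,0.02,0,15],[-0.12,-0.186,0.02,0,15],[-0.12,-0.186,0.02,0,15]]'
python3 -c "
from h import *
p,m=look('can_2',[622,266],3); print(m); can([622,266],52,p)
to(*m,75)
cv2.imwrite('pics/w13.png',p['image'][...,::-1])"
```

```text
time: 34.75
tool_pos: [563.8, 227.1, 156.0]
tcp_rot: [-179.9, -0.6, -54.9]
ft_force: [-0.3, -0.4, -1.0]
finger_gap: 31.4
pin [625.7 273.9] 0.9 [316.  90.]
box [626.4 272.8] 0.62 [277.  50. 356. 130.]
pin [626.4 275.4] 0.92 [314.  90.]
box [625.9 272.5] 0.91 [276.  54. 356. 130.]
[626.05281399 274.62268959]
can [626.2 273.8] uv [315.  91.] box [281  55  70  73] axes mm [50.9 53.5]
shift [-0.0043 -0.0768  0.0831] turn 0 tcp [564.7 227.6 157.7] yaw -54.9 gap 31.6 F [ 0.3  0.5 -0.6] t 35.2
```

```bash
python3 -m jog '[[-0.003,-0.02,0,0,15],[-0.003,-0.05,0,0,15],[-0.003,-0.077,0,0,15],[-0.003,-0.077,0.03,0,15],[-0.003,-0.077,0.06,0,15],[-0.003,-0.077,0.082,0,15],[-0.003,-0.077,0.082,0,15],[-0.003,-0.077,0.082,0,15]]'
python3 -c "
from h import *
to(626.1,273.8,48)
p=wrist();cv2.imwrite('pics/w14.png',p['image'][...,::-1])"
```

```text
time: 36.0
tool_pos: [626.8, 273.6, 76.2]
tcp_rot: [-179.7, -0.7, -54.9]
ft_force: [0.4, 0.5, -0.4]
finger_gap: 31.9
shift [-0.0009  0.0006  0.0282] turn 0 tcp [626.8 273.6  76.2] yaw -54.9 gap 31.9 F [ 0.4  0.5 -0.4] t 36.0
```

View pics/w14.png

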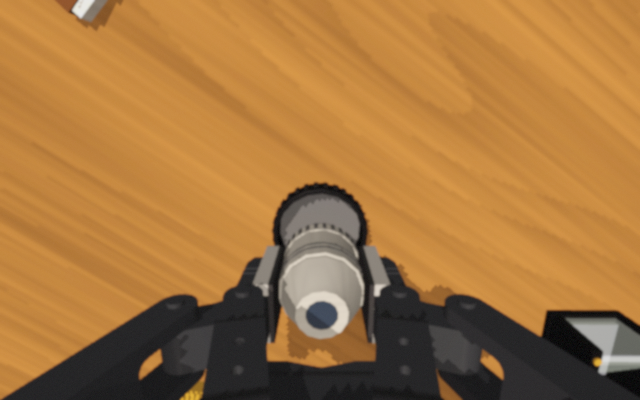

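Aligned: can_2's rim is centred at x≈321 and the barrel at x≈321. Lowering.

```bash
python3 -m jog '[[0,0,0.01,0,15],[0,0,0.02,0,15],[0,0,0.028,0,15],[0,0,0.03,0,15],[0,0,0.03,0,15],[0,0,0.03,0,15]]'
python3 -m jog '[[0,0,0.0015,0,15],[0,0,0.0015,0,15],[0,0,0.0015,0,15]]'
python3 -m jog '[[0,0,0.001,0,15],[0,0,0.001,0,15],[0,0,0.001,0,15]]'
```

```text
time: 36.65
tool_pos: [628.2, 273.8, 47.8]
tcp_rot: [-179.6, -0.7, -54.9]
ft_force: [0.9, 0.0, -1.1]
finger_gap: 31.5
time: 36.95
tool_pos: [628.4, 273.9, 46.5]
tcp_rot: [-179.6, -0.7, -54.9]
ft_force: [0.1, -0.5, -1.8]
finger_gap: 31.8
time: 37.25
tool_pos: [628.3, 273.8, 45.5]
tcp_rot: [-179.6, -0.7, -54.9]
ft_force: [0.0, -0.0, -1.7]
finger_gap: 31.6
```

```bash
python3 -m jog '[[0,0,0.001,0,15],[0,0,0.001,0,15],[0,0,0.001,0,15]]'
python3 -m jog '[[0,0,0.0008,0,15],[0,0,0.0008,0,15],[0,0,0.0008,0,15]]'
python3 -m jog '[[0,0,0.0008,0,15],[0,0,0.0008,0,15],[0,0,0.0008,0,15]]'
```

```text
time: 37.55
tool_pos: [628.3, 273.8, 44.4]
tcp_rot: [-179.6, -0.7, -54.9]
ft_force: [0.0, -0.2, -1.5]
finger_gap: 31.6
time: 37.85
tool_pos: [628.4, 273.9, 43.7]
tcp_rot: [-179.6, -0.7, -54.9]
ft_force: [-0.3, -0.3, -0.2]
finger_gap: 31.4
time: 38.15
tool_pos: [628.6, 273.9, 43.7]
tcp_rot: [-179.5, -0.7, -54.9]
ft_force: [-3.0, -1.6, 5.6]
finger_gap: 31.8
```

Contact is at 43.7 as predicted. I'll release, rise and move back out of the cameras' view.

```bash
python3 -m jog '[[0,0,-0.0005,0,25],[0,0,-0.0005,0,45],[0,0,-0.0005,0,55],[0,0,-0.0005,0,65],[0,0,-0.0005,0,70],[0,0,-0.02,0,85],[0,0,-0.05,0,100],[0,0,-0.09,0,100]]'
python3 -m jog '[[0,0,-0.04,0,100],[0,0,-0.08,0,100],[0,0,-0.12,0,100],[0,0,-0.12,0,100]]'
python3 -c "
from h import *
to(214,560,260)
p=wrist()
for l in ('obj_2','can_2'):
  for d in r.pinpoint(p,l): print(l,np.round(d['uv']),round(d['conf'],2),ground(p,d['uv']).round(1))"
```

```text
time: 38.95
tool_pos: [625.7, 273.8, 131.9]
tcp_rot: [-179.8, -0.6, -54.9]
ft_force: [0.6, -0.3, -0.0]
finger_gap: 85.7
time: 39.35
tool_pos: [627.6, 275.8, 260.9]
tcp_rot: [-179.1, -0.8, -54.9]
ft_force: [0.5, 0.3, 1.6]
finger_gap: 85.3
shift [-0.4702  0.1752 -0.0087] turn 0 tcp [627.6 275.8 260.9] yaw -54.9 gap 85.3 F [0.5 0.3 1.6] t 39.35
obj_2 [319. 171.] 0.77 [629.7 276.2   0. ]
obj_2 [517. 392.] 0.6 [539.8 -99.7   0. ]
obj_2 [596. 319.] 0.58 [ 673.4 -106.9    0. ]
can_2 [319. 174.] 0.61 [627.2 274.2   0. ]
can_2 [590. 318.] 0.58 [669.9 -99.8   0. ]
```

```bash
python3 -m jog '[[-0.47,0.175,0,0,100],[-0.47,0.175,0,0,100],[-0.47,0.175,0,0,100],[-0.47,0.175,0,0,100],[-0.47,0.175,0,0,100],[-0.47,0.175,0,0,100],[-0.47,0.175,0,0,100],[-0.47,0.175,0,0,100]]'
python3 -m jog '[[-0.1,0.037,0,0,100],[-0.1,0.037,0,0,100],[-0.1,0.037,0,0,100],[-0.1,0.037,0,0,100],[-0.1,0.037,0,0,100]]'
python3 - <<'E'
from h import *
ims=[]
for n,(x0,y0,x1,y1) in(("scene",(130,140,500,300)),("top",(150,110,500,290))):
    p=r.snapshot(n)
    im=cv2.resize(p["image"][y0:y1,x0:x1,::-1],(700,int(700*(y1-y0)/(x1-x0))),interpolation=cv2.INTER_CUBIC); ims.append(im[:290])
    for l in("obj_1","can_1","eyepiece","prism_cell"):
        print(n,l,[tuple(int(v) for v in ground(p,d["uv"],4 if l[0]=='o' else 0).round()[:2]) for d in r.pinpoint(p,l)])
cv2.imwrite("pics/final.png",np.vstack(ims))
E
```

```text
time: 40.3
tool_pos: [292.6, 501.1, 244.5]
tcp_rot: [180.0, -0.7, -54.9]
ft_force: [0.1, 1.1, -0.0]
finger_gap: 85.5
time: 40.8
tool_pos: [205.4, 560.7, 241.8]
tcp_rot: [179.9, -0.8, -55.0]
ft_force: [1.2, 0.6, 0.9]
finger_gap: 85.9
scene obj_1 [(551, -95), (391, 283), (461, -5), (675, -105), (375, -185), (632, 266), (602, -289)]
scene can_1 [(660, 92), (673, -109), (363, 305), (600, -287), (621, 276)]
scene eyepiece [(452, 134)]
scene prism_cell [(658, 93)]
top obj_1 [(439, -14), (372, -191), (374, 291), (663, -106), (325, -79), (541, -100), (597, -297)]
top can_1 [(363, 294), (598, -279), (675, -86)]
top eyepiece [(444, 126)]
top prism_cell [(655, 103), (604, -286)]
```

View pics/final.png

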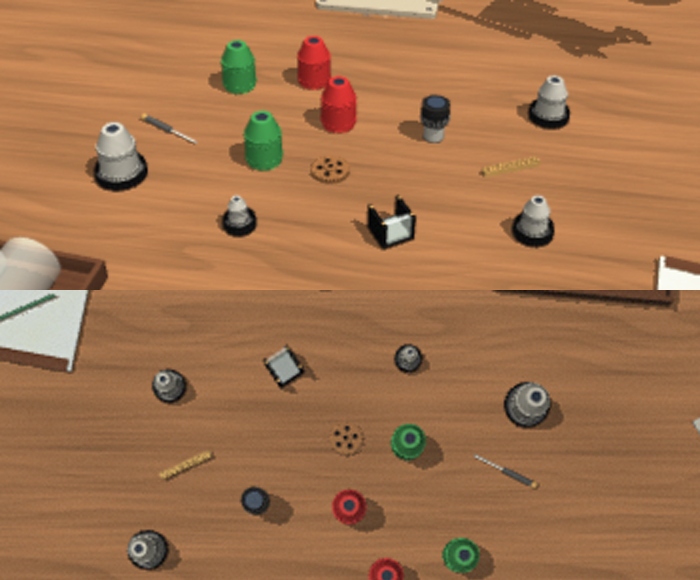

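All four objectives stand upright in their own cans in both views: scene (120,160), (237,215), (550,105) and (535,222). The eyepiece and prism are where they started, so I'm handing in.

```bash
python3 -c "
from bench import r
print(r.sense()['time'], r.hand_in())"
```

```text
the job is handed in; nothing more can be done
41.3 None
```

I put all four objectives away, each in the can base of its own size, and handed the job in at 41.3 s of the 115 s allowed. Hand-in reports no verdict.

- **Method:** I gripped each steel barrel above rim height. I measured its can with the wrist camera from close by, then lowered until the wrist force showed contact. Contact came about 4 mm above the grasp height each time (the felt thickness), and only then did I open the fingers.
- **Final check:** The last scene and top pictures show all four objectives upright inside their cans. The eyepiece and prism cell are within about 10 mm of where the cameras first saw them, which is the detection scatter. The green and red look-alikes stand where they did, and the gripper is clear of everything.
- **Where checks disagreed:** The networks' final readings from the fixed cameras were rough. For obj_3 against can_3 they differed by about 12 to 35 mm, while the pictures show it standing centred in its can. Once an objective stands inside, the can's bore keeps it within about 8.5 mm of centre, under the 10 mm limit, so I went by the pictures and the contact heights.

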